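Pack the bit tube and close the kit box

TASK

Pack the tube of driver bits (clear and orange with black end caps) into the open green two-bay box, in the bay with room left so that it lies below the rim, leaving the blue card box packed in the green box too. Then shut the hinged lid fully and let go.

Things in the scene. Friction and masses are not known exactly. Their poses are not given: they have to be found in the camera images.
- tube_center (a point): tube of driver bits lying on the bench, clear and orange with black end caps: 80 mm long, 33 mm high; its sides are 28 mm apart: grip across these from above. The point is its centre, half-way up; y axis along the tube, z up. Loose, about 0.12 kg. A brown coil spring and a hex bolt lie near it and are not wanted.
- kit_box: green box fixed to the bench, outside 128 (x) x 206 (y) x 66 mm high, walls and floor 4 mm. Origin: centre of underside; x away from robot to the hinge, y left, z up. A divider at y = 0, 57 mm high, makes two bays 120 x 97 mm, centres at y = +51 and -51 mm. One (it varies) holds the blue box, the other a low clear case, its top 23 mm above the green box's underside; the tube goes on this, below the rim.
- blue_box_center (a point): blue-grey card box full of small parts, 70 x 53 x 43 mm, standing loose in one bay of the green box; the point is its centre, half-way up. Its top is 47 mm above the green box's underside: too high for the tube to go on it under the lid.
- lid (a joint): angle of the green box's lid: 0 shut, 1.9 fully open. A plate 128 x 206 x 5 mm hinged along the box's far rim (x = +64 mm in the box frame, 66 mm up). It starts open, leaning back past upright; pushed from behind to below about 1.5 it falls shut by itself. A black knob, 32 mm wide, stands 42 mm out of its outer face, 98 mm from the hinge at mid-width.
Mind the look-alikes: they are no part of the job. What is meant by the part that bears tube_center is not pink, purple or turquoise, and is the larger of those in its own colour.

How it is judged:
By the outcome, as a careful person would: the job done as asked, in the order asked, and still so for the second after the job is handed in, with the robot touching nothing.
It also fails if it takes over 45 s, if anything falls off the work surface, if the arm or the gripper's body presses on something with over 40 N, if the wrist force passes 120 N, or if a joint passes its speed limit or range.

ROBOT

A 7-joint arm with a two-finger parallel gripper is mounted at the origin on a cart in front of the work surface, level with it; the furniture and walls round the work are solid. World frame = base frame: x ahead of the robot, y to its left, z up, the work surface at z = 0. Lengths are in m, angles in rad, forces in N, time in s.
With the tool pointing down it reaches from about 0.425 to 0.825 m from the base axis. Payload 3.6 kg.
Tool frame: the origin (TCP) lies at the very end of the fingers, on their centre line; the grasp point (between the pads) lies 19 mm behind it; x points along the fingers, y is the direction in which the jaws open and shut, and the axes are right-handed (so a half turn about x gives the same grasp; the last joint's range is limited). The gripper opens to 85 mm and grips with 20 to 120 N. Pads are 22 mm wide; open, the fingers measure 114 mm over their backs; the gripper's body (76 mm by 85 mm) begins 54 mm behind the grasp point. The pads swing forward as they close: fully open they stand 13 mm farther back than shut.
Start: joints at [-1.133, 0.615, -0.013, 1.423, 0.008, 1.103, -0.04], TCP at [0.291, 0.581, 0.231] pointing down, gripper open.
Joint ranges: [-3.12, 3.12], [-0.3, 2.06], [-1.34, 1.32], [0.26, 2.42], [-1.36, 4.5], [0.01, 1.98], [-2.84, 2.84]. Speed limits (rad/s): [2.79, 2.79, 3.14, 3.14, 3.14, 3.14, 3.14].

INTERFACE

Orientations are given as [roll, pitch, yaw] about the fixed x, y, z axes, in that order (R = Rz(yaw) Ry(pitch) Rx(roll)).
In Python, from cell import bot, vision gives the robot as it stands.
- The arm moves only by the shell command python3 -m handwheel 'ROWS' [OPENING] [FORCE]. ROWS is JSON, a list that holds one entry, the list of rows, each a list of 6 numbers: the shift along the tool's x, y, z normalised to -1 to 1, where 1 is 30 mm, then the turn, a rotation vector about the tool's x, y, z normalised to -1 to 1, where 1 is 5 degrees. In form: [[[dx, dy, dz, ax, ay, az], ...]]. A call has 1 to 8 rows; each row shifts and turns the pose as measured when the row begins, along the tool's axes as they then stand; what a row does not reach is not made up. A row lasts 1/12 s, in which the tool goes at most 41.7 mm and 7.16 degrees, less where a joint would pass 70% of its speed; a pose out of reach is approached as far as the arm can. A call with a number of a shift or a turn outside -1 to 1 is refused whole. A call with a gripper value outside its range is refused whole. OPENING is the gripper's target within -1 to 1 (fully open at 1, half-way at 0, shut at -1), set as the call begins (- or left out, the last holds). The fingers move at their own pace and stop on an object; FORCE is the grip in N (left out, the last holds). Time passes only in rows, so rows that do not move let the fingers close. It gives the time, the measured TCP pose, the force and the opening at its end, in the units of the state.
- bot.get_state(): the state, without advancing time (a new reading comes with each control period).
- vision.grab_frame(name): name is "side" or "top" or "wrist"; returns the picture (400x640x3 uint8, blue, green, red); there is no depth.
- vision.camera_params(name): a dict with "K" (3x3 intrinsics, pixels), "rvec" (rotation vector, rad) and "tvec" (3), from world to camera coordinates, as OpenCV has them. Camera axes: x right, y down, z forward; pixel columns grow to the right and rows downward; lengths in m; the calibration is good to about 2 mm. A picture is of the moment at which its call begins: read the wrist's pose just before it. camera_params takes no time and is no camera call; for the wrist camera it gives the pose at the moment of the call.
- bot.close_job(): hands the job in, once; it reports no verdict.
The state is a dict: "clock": time; "joint_positions": joint angles; "dq": joint speeds; "joint_efforts": joint torques, N m; "tcp_pos": TCP position; "tcp_rot": TCP orientation; "force": force on the tool from outside, world axes, zero at the start; "ft_torque": the same for the moment, N m; "width": opening from 0.0 (shut) to 1.0 (fully open).
Only numpy, scipy, OpenCV 4.12 (cv2) and the standard library are available. Lean on these libraries where they do the work, as an engineer would, in place of code of your own. Each camera call takes 0.05 s, during which the arm holds its last target.

## Working session

There is one attempt and no reset: what is moved stays moved. The work goes in short steps, Python scripts to look and compute and a shell command to move; the robot and the scene stay as the last step left them, time stands still between calls to the robot, and variables do not carry over. Pictures are saved under pics/ and viewed, and the job is handed in when it is done.

```bash
ls; mkdir -p pics; python3 - <<'E'
from cell import bot, vision
import cv2,json
print(bot.get_state())
for n in ["side","top","wrist"]:
    p=vision.camera_params(n); print(n,p)
    cv2.imwrite(f"pics/{n}0.png",vision.grab_frame(n))
E
```

```text
pics
{'clock': 0.0, 'joint_positions': array([-1.13251076,  0.61592066, -0.01260199,  1.42495186,  0.00811458,
        1.10337715, -0.04037355]), 'dq': array([-0.00013706,  0.00018011, -0.00072433, -0.00011491, -0.00201359,
       -0.0002622 ,  0.00180071]), 'joint_efforts': array([ 2.02922683e-04, -4.69210303e+01,  2.59274812e-01, -1.71030790e+01,
        9.94947972e-03,  9.82740516e-03,  6.56187211e-07]), 'tcp_pos': array([0.29100239, 0.58034585, 0.2301197 ]), 'tcp_rot': array([-1.54790765,  1.56818981, -2.01260502]), 'force': array([-1.08383476, -0.61273304, -0.12990983]), 'ft_torque': array([-0.01024963,  0.01119945,  0.04884977]), 'width': 0.9992339126457936}
side {'K': array([[471.06214408,   0.        , 318.84634983],
       [  0.        , 471.06214408, 201.70766773],
       [  0.        ,   0.        ,   1.        ]]), 'rvec': array([ 2.09906171, -0.38755248,  0.24006963]), 'tvec': array([-0.57669897,  0.06145229,  0.96355357])}
top {'K': array([[399.66801126,   0.        , 321.85882281],
       [  0.        , 399.66801126, 208.16446714],
       [  0.        ,   0.        ,   1.        ]]), 'rvec': array([ 2.17156225, -2.13876598,  0.10447512]), 'tvec': array([-0.17956462,  0.5411324 ,  0.93983247])}
wrist {'K': array([[301.71847038,   0.        , 316.95100761],
       [  0.        , 301.71847038, 203.67585809],
       [  0.        ,   0.        ,   1.        ]]), 'rvec': array([-2.42666453, -1.49649541, -0.24695774]), 'tvec': array([-0.65025374, -0.04172411,  0.38055385])}
```

View pics/top0.png

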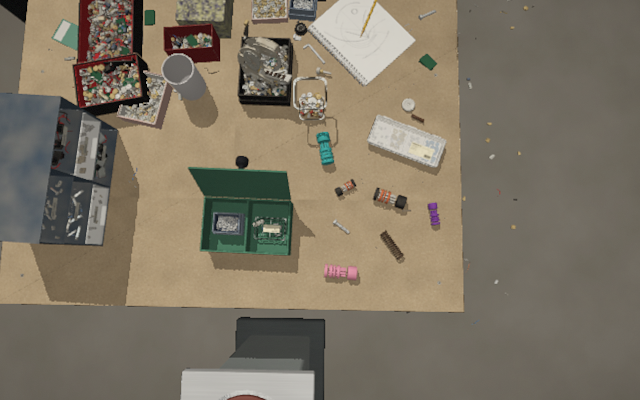

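View pics/side0.png

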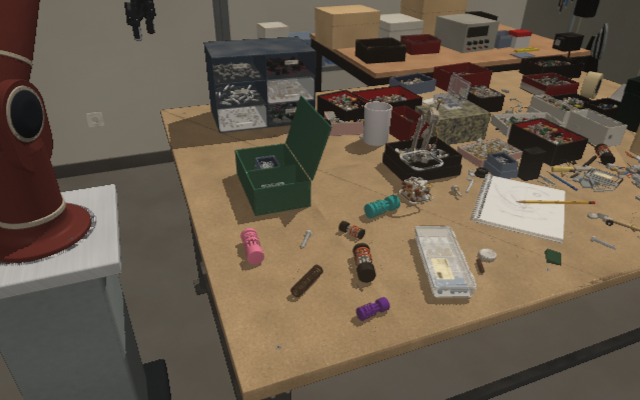

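View pics/wrist0.png

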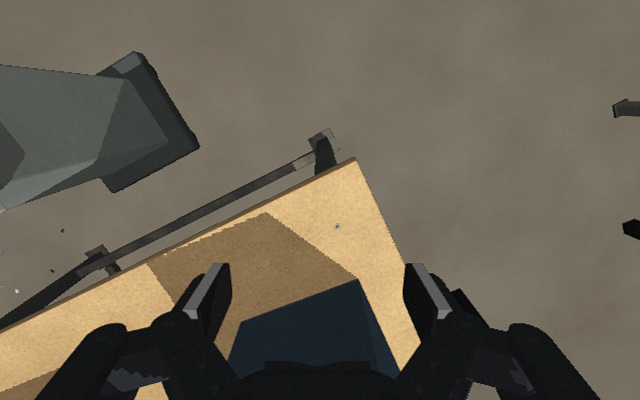

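Look-alikes (top image): pink tube (341,272), turquoise (325,148), purple (433,213), small orange/black tube (346,187), large orange/black tube (390,198). The last one fits the description, so I'll check it in a close crop.

```bash
cat > h.py <<'E'
from cell import bot, vision
import cv2,numpy as np
from scipy.spatial.transform import Rotation as R
def ray(p,uv):
    Rm=cv2.Rodrigues(np.array(p["rvec"]))[0]; t=np.array(p["tvec"]).ravel()
    d=Rm.T@np.linalg.solve(p["K"],[uv[0],uv[1],1.]); return -Rm.T@t,d
def onz(p,uv,z):
    o,d=ray(p,uv); return o+d*(z-o[2])/d[2]
def proj(p,X):
    return cv2.projectPoints(np.array(X,float).reshape(-1,1,3),p["rvec"],p["tvec"],p["K"],None)[0].reshape(-1,2)
def tri(p1,u1,p2,u2):
    o1,d1=ray(p1,u1);o2,d2=ray(p2,u2)
    s=np.linalg.lstsq(np.c_[d1,-d2],o2-o1,rcond=None)[0]
    a=o1+d1*s[0];b=o2+d2*s[1]; return (a+b)/2,np.linalg.norm(a-b)
def rot(): 
    s=bot.get_state(); return s, R.from_euler('xyz',s["tcp_rot"])
E
python3 - <<'E'
import cv2,numpy as np
t=cv2.imread("pics/top0.png"); s=cv2.imread("pics/side0.png")
a=cv2.resize(t[155:285,175:295],None,fx=4.5,fy=4.5,interpolation=cv2.INTER_CUBIC)
cv2.imwrite("pics/boxcrop.png",a)
b=cv2.resize(t[170:230,330:410],(600,450),interpolation=cv2.INTER_CUBIC); cv2.imwrite("pics/tubecrop.png",b)
c=cv2.resize(s[215:295,320:420],(800,600)[:2],interpolation=cv2.INTER_CUBIC)
cv2.imwrite("pics/sidecrop.png",cv2.resize(s[95:295,225:400],(700,600)))
E
```

```text
(no output)
```

View pics/boxcrop.png

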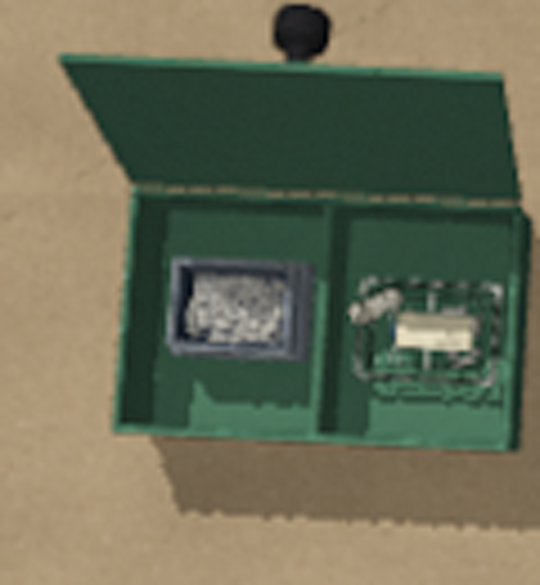

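View pics/tubecrop.png

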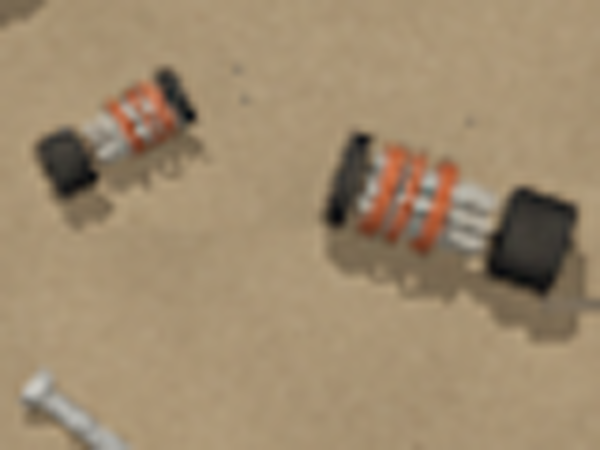

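View pics/sidecrop.png

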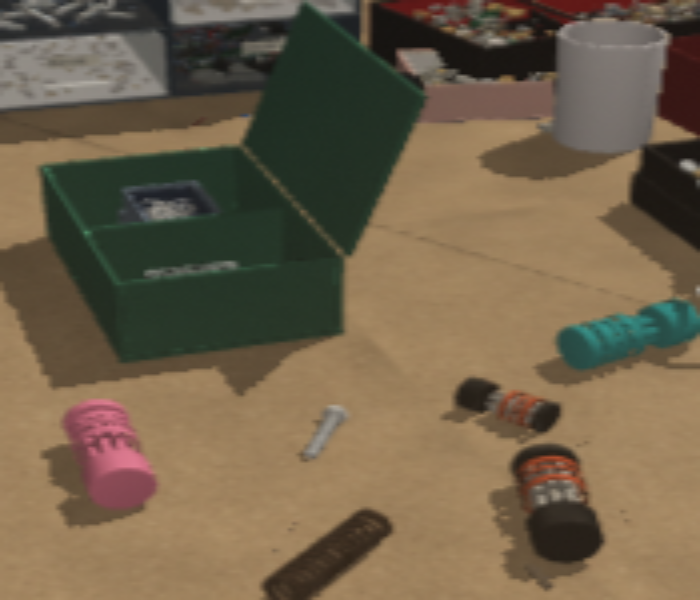

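The crop shows the large orange/black tube, with end midpoints near (375.6,194) and (405,202.7) in the top image. The small twin is at (346,187). The blue box stands in the left (+y) bay, and the clear case is in the right (-y) bay.

```bash
python3 - <<'E'
from h import *
p=vision.camera_params("top"); s=vision.camera_params("side")
a,b=onz(p,(375.6,194),.0165),onz(p,(405,202.7),.0165)
print("tube",a,b,(a+b)/2,np.linalg.norm(a-b),np.degrees(np.arctan2((b-a)[1],(b-a)[0])))
c=[onz(p,u,.066) for u in [(201.2,251),(290.6,254.3),(204.6,196.8),(291.7,200.6)]]
for x in c: print(x)
print("rim centre",np.mean(c,0))
sc=lambda x,y:(225+x/4,95+y/3)
# side: near-left (42,168), near-right(118,285), far-right hinge(345,258)
for n,u in [("NL",sc(42,168)),("NR",sc(118,285)),("FR",sc(345,258))]:
    print(n,onz(s,u,.066))
# tube side view: end midpoints at mid height
print("tubeside",onz(s,sc(542,455),.0165),onz(s,sc(567,545),.0165))
img=vision.grab_frame("top")
hsv=cv2.cvtColor(img,cv2.COLOR_BGR2HSV)
roi=hsv[180:216,366:412]
# caps dark + orange mask
m=((roi[...,2]<75)|((roi[...,0]<13)&(roi[...,1]>150))).astype(np.uint8)
ys,xs=np.nonzero(m); print(xs.min()+366,xs.max()+366,ys.min()+180,ys.max()+180)
k=cv2.minAreaRect(cv2.findNonZero(m)); print(k)
print(onz(p,(k[0][0]+366,k[0][1]+180),.0165))
E
```

```text
tube [ 0.58225165 -0.30283337  0.0165    ] [ 0.56167329 -0.37482177  0.0165    ] [ 0.57196247 -0.33882757  0.0165    ] 0.0748718881636777 -105.95292949197483
[0.43582298 0.10580999 0.066     ]
[ 0.4315776  -0.10161824  0.066     ]
[0.56257081 0.10417262 0.066     ]
[ 0.5564368 -0.1010776  0.066    ]
rim centre [0.49660205 0.00182169 0.066     ]
NL [0.44000307 0.10177276 0.066     ]
NR [ 0.4349799  -0.09649816  0.066     ]
FR [ 0.56120635 -0.10051207  0.066     ]
tubeside [ 0.59079655 -0.29345103  0.0165    ] [ 0.56287213 -0.37676435  0.0165    ]
374 406 188 208
((23.950000762939453, 18.149999618530273), (31.622774124145508, 12.332881927490234), 18.43494987487793)
[ 0.57242797 -0.3380368   0.0165    ]
```

```bash
cat >> h.py <<'E'
def plan(pos,jaw_deg):
    """total shift/turn in row units to TCP pos, tool down, jaw axis at jaw_deg (mod 180) in world xy"""
    s,r=rot(); M=r.as_matrix(); d=np.array(pos)-s["tcp_pos"]
    best=None
    for k in (0,180):
        a=np.radians(jaw_deg+k); x=np.array([0,0,-1.]); y=np.array([np.cos(a),np.sin(a),0]); T=np.c_[x,y,np.cross(x,y)]
        w=M.T@ (R.from_matrix(T@M.T).as_rotvec())
        if best is None or np.linalg.norm(w)<np.linalg.norm(best): best=w
    print("t",round(s["clock"],2),"pos",s["tcp_pos"].round(4),"q7",s["joint_positions"][[0,6]].round(2),"F",s["force"].round(1),"w",round(s["width"],3))
    print("tool axes (cols)",M.round(2).tolist())
    print("shift units",(M.T@d/.03).round(2),"turn units",(np.degrees(best)/5).round(2))
E
python3 - <<'E'
from h import *
plan([.572,-.338,.2],-16)
p=vision.camera_params("top")
for n,u in [("knob",(242,162)),("bin",(265,100)),("basket",(312,120)),("cup",(185,98)),("turq",(325,148))]: print(n,onz(p,u,.03))
E
```

```text
t 0.2 pos [0.2912 0.5806 0.2306] q7 [-1.13 -0.04] F [ 0.4  0.3 -0.5] w 1.001
tool axes (cols) [[-0.0, 0.45, 0.89], [-0.0, 0.89, -0.45], [-1.0, -0.0, -0.0]]
shift units [  1.06 -23.17  22.09] turn units [1.587e+01 1.000e-02 2.000e-02]
knob [0.65535431 0.02725466 0.03      ]
bin [ 0.81448784 -0.0244244   0.03      ]
basket [ 0.76401133 -0.14325023  0.03      ]
cup [0.81771489 0.17750001 0.03      ]
turq [ 0.69310018 -0.17666097  0.03      ]
```

```bash
R="[0,-0.98,0.93,0,0,0]"; python3 -m handwheel '[[[0,-0.98,0.93,0,0,0],[0,-0.98,0.93,0,0,0],[0,-0.98,0.93,0,0,0],[0,-0.98,0.93,0,0,0],[0,-0.98,0.93,0,0,0],[0,-0.98,0.93,0,0,0],[0,-0.98,0.93,0,0,0],[0,-0.98,0.93,0,0,0]]]' 1
python3 - <<'E'
from h import *
plan([.572,-.338,.2],-16)
E
```

```text
clock: 0.87
tcp_pos: [0.3821, 0.2718, 0.2252]
tcp_rot: [2.949, 1.563, 2.506]
force: [1.0, -0.5, 0.8]
width: 1.002
t 0.87 pos [0.3821 0.2718 0.2252] q7 [-0.66  0.48] F [ 1.  -0.5  0.8] w 1.002
tool axes (cols) [[-0.01, 0.43, 0.9], [0.0, 0.9, -0.43], [-1.0, 0.0, -0.01]]
shift units [  0.7  -15.66  14.43] turn units [16.13 -0.09  0.05]
```

```bash
python3 -m handwheel '[[[0,-1,0.92,0,0,0],[0,-1,0.92,0,0,0],[0,-1,0.92,0,0,0],[0,-1,0.92,0,0,0],[0,-1,0.92,0,0,0],[0,-1,0.92,0,0,0],[0,-1,0.92,0,0,0],[0,-1,0.92,0,0,0]]]'
python3 - <<'E'
from h import *
plan([.572,-.338,.2],-16)
E
```

```text
clock: 1.53
tcp_pos: [0.4781, -0.0474, 0.2244]
tcp_rot: [2.468, 1.564, 2.027]
force: [1.3, 0.5, -0.4]
width: 1.002
t 1.53 pos [ 0.4781 -0.0474  0.2244] q7 [-0.02  1.24] F [ 1.3  0.5 -0.4] w 1.002
tool axes (cols) [[-0.0, 0.43, 0.9], [0.01, 0.9, -0.43], [-1.0, 0.0, -0.01]]
shift units [ 0.74 -7.43  6.97] turn units [16.15 -0.09  0.  ]
```

```bash
python3 -m handwheel '[[[0,-0.85,0.8,1,0,0],[0,-0.8,0.9,1,0,0],[0,-0.72,0.95,1,0,0],[0,-0.6,1,1,0,0],[0,-0.5,1,1,0,0],[0,-0.42,1,1,0,0],[0,-0.3,1,1,0,0],[0,-0.2,1,1,0,0]]]'
python3 - <<'E'
from h import *
plan([.572,-.338,.15],-16)
E
```

```text
clock: 2.2
tcp_pos: [0.559, -0.3221, 0.2225]
tcp_rot: [3.11, 1.564, 1.934]
force: [0.2, 1.1, 0.2]
width: 0.999
t 2.2 pos [ 0.559  -0.3221  0.2225] q7 [0.31 1.07] F [0.2 1.1 0.2] w 0.999
tool axes (cols) [[-0.0, 0.92, 0.38], [0.01, 0.38, -0.92], [-1.0, 0.0, -0.01]]
shift units [2.41 0.2  0.67] turn units [ 7.73 -0.07  0.02]
```

```bash
python3 -m handwheel '[[[0.25,0,0,1,0,0],[0.25,0,0,1,0,0],[0.25,0,0,1,0,0],[0.25,0,0,1,0,0],[0.25,0,0.1,1,0,0],[0.25,0,0.1,1,0,0],[0.25,-0.1,0.1,1,0,0],[0.25,-0.1,0.1,0.9,0,0]]]'
python3 - <<'E'
from h import *
plan([.572,-.338,.15],-16)
cv2.imwrite("pics/w1.png",vision.grab_frame("wrist"))
E
```

```text
clock: 2.87
tcp_pos: [0.5511, -0.345, 0.1585]
tcp_rot: [-0.216, 1.568, -2.128]
force: [-0.8, 0.5, 0.2]
width: 0.997
t 2.87 pos [ 0.5511 -0.345   0.1585] q7 [0.25 0.51] F [-0.8  0.5  0.2] w 0.997
tool axes (cols) [[-0.0, 0.94, -0.33], [-0.0, -0.33, -0.94], [-1.0, -0.0, 0.0]]
shift units [ 0.28  0.58 -0.45] turn units [-0.71  0.03  0.01]
```

View pics/w1.png

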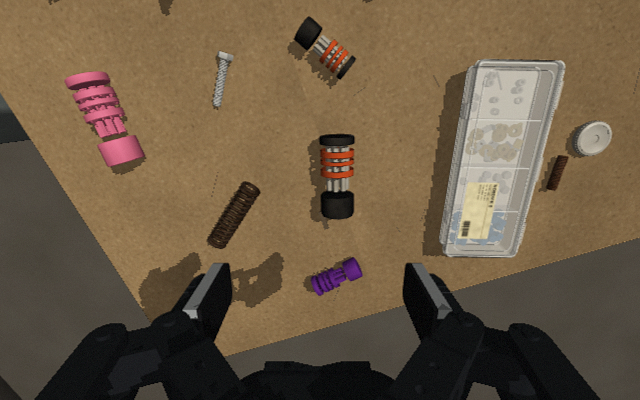

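The wrist picture shows the large orange/black tube at centre, from about (337,137) to (338,217). The spring (233,215) and the purple twin (336,276) lie near it.

```bash
python3 - <<'E'
from h import *
p=vision.camera_params("wrist")
for z in (.0165,.025):
  a,b=onz(p,(337,137),z),onz(p,(338,217),z)
  print("tube",a,b,(a+b)/2,np.linalg.norm(a-b),np.degrees(np.arctan2((b-a)[1],(b-a)[0])))
print("width", np.linalg.norm(onz(p,(321,205),.0165)-onz(p,(355,205),.0165)),"pur",onz(p,(358,262),.01),"purR",onz(p,(313,285),.01), "spr",onz(p,(250,184),.01))
print(proj(p,[bot.get_state()["tcp_pos"]]))
c=(onz(p,(337,137),.0165)+onz(p,(338,217),.0165))/2
plan([c[0],c[1],.09],np.degrees(np.arctan2((b-a)[1],(b-a)[0]))+90)
E
```

```text
tube [ 0.5844011  -0.30142167  0.0165    ] [ 0.56015786 -0.37667752  0.0165    ] [ 0.57227948 -0.3390496   0.0165    ] 0.0790643821362642 -107.85604338565466
tube [ 0.58424243 -0.30034424  0.025     ] [ 0.56072818 -0.37333718  0.025     ] [ 0.57248531 -0.33684071  0.025     ] 0.07668695390483907 -107.85604338565466
width 0.03369875864670219 pur [ 0.56348981 -0.43620078  0.01      ] purR [ 0.50757551 -0.44708337  0.01      ] spr [ 0.48872885 -0.31647549  0.01      ]
[[315.96929467 266.56725339]]
t 2.92 pos [ 0.5493 -0.3447  0.1566] q7 [0.25 0.51] F [-1.1  0.1 -1.9] w 1.004
tool axes (cols) [[-0.01, 0.94, -0.34], [-0.0, -0.34, -0.94], [-1.0, -0.0, 0.0]]
shift units [ 2.22  0.67 -0.44] turn units [-0.38  0.03  0.06]
```

```bash
python3 -m handwheel '[[[0.7,0.3,-0.2,-0.3,0,0],[0.7,0.3,-0.2,-0.1,0,0],[0.7,0.15,-0.1,0,0,0],[0.7,0,0,0,0,0],[0,0,0,0,0,0]]]' 
python3 - <<'E'
from h import *
plan([.5723,-.3385,.006],-17.2)
cv2.imwrite("pics/w2.png",vision.grab_frame("wrist"))
E
```

```text
clock: 3.33
tcp_pos: [0.5768, -0.3378, 0.0704]
tcp_rot: [-0.918, 1.567, -2.789]
force: [-1.3, 0.6, -1.0]
width: 1.002
t 3.33 pos [ 0.5768 -0.3378  0.0704] q7 [0.26 0.55] F [-1.3  0.6 -1. ] w 1.002
tool axes (cols) [[-0.0, 0.96, -0.3], [-0.0, -0.3, -0.96], [-1.0, -0.0, 0.0]]
shift units [ 2.15 -0.13  0.06] turn units [-0.01  0.03  0.04]
```

View pics/w2.png

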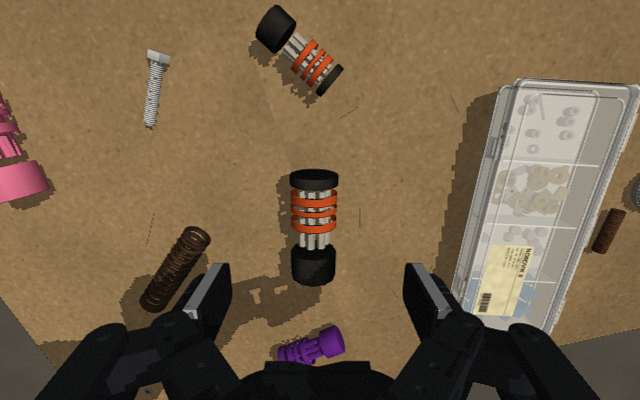

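```bash
python3 - <<'E'
from h import *
p=vision.camera_params("wrist")
a,b=onz(p,(315,171),.0165),onz(p,(313,284),.0165)
print("tube",a,b,(a+b)/2,np.linalg.norm(a-b),np.degrees(np.arctan2((b-a)[1],(b-a)[0])))
s,r=rot(); M=r.as_matrix()
for n,u in [("spr",(207,235)),("spr2",(150,305)),("pur",(340,335)),("case",(470,290))]:
  print(n,(M.T@(onz(p,u,.01)-s["tcp_pos"])).round(3))
E
```

```text
tube [ 0.58909056 -0.30041076  0.0165    ] [ 0.56123106 -0.3841087   0.0165    ] [ 0.57516081 -0.34225973  0.0165    ] 0.08821279887385687 -108.4104181086544
spr [ 0.063 -0.081  0.01 ]
spr2 [ 0.063 -0.135  0.072]
pur [0.063 0.02  0.103]
case [0.063 0.123 0.058]
```

```bash
python3 -m handwheel '[[[0.6,-0.1,0.05,0,0,0],[0.6,0,0,0,0,0],[0.6,0,0,0,0,0],[0.3,0,0,0,0,0],[0,0,0,0,0,0]]]' 
python3 - <<'E'
from h import *
plan([.5735,-.3387,.006],-17.2)
E
```

```text
clock: 3.8
tcp_pos: [0.5797, -0.3434, 0.0167]
tcp_rot: [1.112, 1.555, -0.755]
force: [-0.4, 0.6, 0.6]
width: 1.003
t 3.8 pos [ 0.5797 -0.3434  0.0167] q7 [0.28 0.59] F [-0.4  0.6  0.6] w 1.003
tool axes (cols) [[0.01, 0.96, -0.29], [-0.01, -0.29, -0.96], [-1.0, 0.01, 0.01]]
shift units [ 0.35 -0.25 -0.09] turn units [ 0.05  0.08 -0.16]
```

```bash
python3 -m handwheel '[[[0.2,-0.15,-0.1,0,0,-0.2],[0.15,-0.1,0,0,0,0],[0,0,0,0,0,0]]]' 
python3 - <<'E'
from h import *
plan([.5735,-.3387,.006],-17.2)
E
```

```text
clock: 4.05
tcp_pos: [0.5749, -0.3398, 0.0094]
tcp_rot: [0.113, 1.562, -1.753]
force: [-0.6, -0.6, -0.2]
width: 0.995
t 4.05 pos [ 0.5749 -0.3398  0.0094] q7 [0.28 0.58] F [-0.6 -0.6 -0.2] w 0.995
tool axes (cols) [[-0.0, 0.96, -0.29], [-0.01, -0.29, -0.96], [-1.0, 0.0, 0.01]]
shift units [ 0.11 -0.06 -0.02] turn units [ 0.06  0.1  -0.01]
```

```bash
python3 -m handwheel '[[[0.1,0,0,0,0,0],[0,0,0,0,0,0],[0,0,0,0,0,0],[0,0,0,0,0,0],[0,0,0,0,0,0],[0,0,0,0,0,0],[0,0,0,0,0,0],[0,0,0,0,0,0]]]' -1 50
python3 - <<'E'
from h import *
plan([.5735,-.3387,.15],-17.2)
E
```

```text
clock: 4.72
tcp_pos: [0.576, -0.3405, 0.0091]
tcp_rot: [0.452, 1.56, -1.414]
force: [-0.2, 0.1, -0.7]
width: 0.305
t 4.72 pos [ 0.576  -0.3405  0.0091] q7 [0.28 0.59] F [-0.2  0.1 -0.7] w 0.305
tool axes (cols) [[0.0, 0.96, -0.29], [-0.01, -0.29, -0.96], [-1.0, 0.0, 0.01]]
shift units [-4.7  -0.08  0.01] turn units [ 0.06  0.11 -0.05]
```

```bash
python3 -m handwheel '[[[-0.6,0,0,0,0,0],[-0.9,0,0,0,0,0],[-1,0,0,0,0,0],[-1,0,0,0,0,0],[-0.8,0,0,0,0,0],[0,0,0,0,0,0]]]'
python3 - <<'E'
from h import *
p=vision.camera_params("top")
img=vision.grab_frame("top")
print("case", [onz(p,(175+x/4.5,155+y/4.5),.023).round(4) for x,y in [(430,330),(355,325),(505,325),(430,275),(430,385)]])
print("div", onz(p,(175+333/4.5,155+208/4.5),.057),onz(p,(175+325/4.5,155+440/4.5),.057))
plan([.4955,-.049,.15],-91.4)
w=vision.grab_frame("wrist")
cv2.imwrite("pics/c3.png",np.hstack([cv2.resize(w,(480,300)),cv2.resize(img[130:300,200:420],(320,300))]))
E
```

```text
clock: 5.22
tcp_pos: [0.5732, -0.337, 0.1374]
tcp_rot: [-0.861, 1.561, -2.727]
force: [0.5, -1.2, -0.2]
width: 0.306
case [array([ 0.4934, -0.0472,  0.023 ]), array([ 0.4955, -0.0065,  0.023 ]), array([ 0.4967, -0.0877,  0.023 ]), array([ 0.5232, -0.0463,  0.023 ]), array([ 0.4637, -0.0481,  0.023 ])]
div [0.55471997 0.00091464 0.057     ] [0.43344356 0.00060876 0.057     ]
t 5.27 pos [ 0.5722 -0.3361  0.135 ] q7 [0.24 0.52] F [-0.4 -0.3 -2. ] w 0.307
tool axes (cols) [[-0.01, 0.96, -0.29], [-0.0, -0.29, -0.96], [-1.0, -0.01, 0.01]]
shift units [-0.49 -5.24 -8.41] turn units [14.9   0.13  0.07]
```

View pics/c3.png

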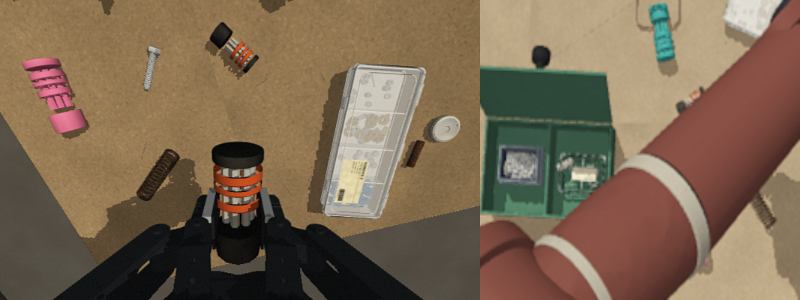

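The tube is held upright across the fingers with its far cap near (237,152), and the force reading matches its weight. Next I carry it towards the box.

```bash
python3 -m handwheel '[[[-0.1,-0.53,-0.85,1,0,0],[-0.1,-0.6,-0.8,1,0,0],[-0.1,-0.67,-0.75,1,0,0],[-0.1,-0.73,-0.68,1,0,0],[0,-0.79,-0.62,1,0,0],[0,-0.84,-0.55,1,0,0],[0,-0.88,-0.47,1,0,0],[0,-0.92,-0.39,1,0,0]]]'
python3 - <<'E'
from h import *
plan([.4955,-.049,.15],-91.4)
E
```

```text
clock: 5.98
tcp_pos: [0.4996, -0.0984, 0.13]
tcp_rot: [-0.575, 1.527, 3.094]
force: [0.4, 0.2, -1.1]
width: 0.306
t 5.98 pos [ 0.4996 -0.0984  0.13  ] q7 [-0.31 -0.32] F [ 0.4  0.2 -1.1] w 0.306
tool axes (cols) [[-0.04, 0.5, -0.86], [0.0, -0.86, -0.5], [-1.0, -0.02, 0.04]]
shift units [-0.66 -1.51 -0.69] turn units [6.32 0.48 0.15]
```

```bash
python3 -m handwheel '[[[-0.1,-0.4,-0.1,1,0.2,0],[-0.1,-0.4,0,1,0.2,0],[-0.1,-0.4,0,1,0.1,0.1],[0,-0.3,0,1,0,0],[0,0,0,1,0,0],[0,0,0,1,0,0],[0,0,0,0.3,0,0],[0,0,0,0,0,0]]]'
python3 - <<'E'
from h import *
plan([.4955,-.048,.15],-91.4)
cv2.imwrite("pics/w4.png",vision.grab_frame("wrist"))
E
```

```text
clock: 6.65
tcp_pos: [0.4696, -0.037, 0.1244]
tcp_rot: [-0.444, 1.527, 2.662]
force: [0.4, 0.6, -0.7]
width: 0.306
t 6.65 pos [ 0.4696 -0.037   0.1244] q7 [-0.51 -0.81] F [ 0.4  0.6 -0.7] w 0.306
tool axes (cols) [[-0.04, -0.04, -1.0], [0.02, -1.0, 0.04], [-1.0, -0.02, 0.04]]
shift units [-0.89  0.32 -0.84] turn units [-0.13  0.45  0.22]
```

View pics/w4.png

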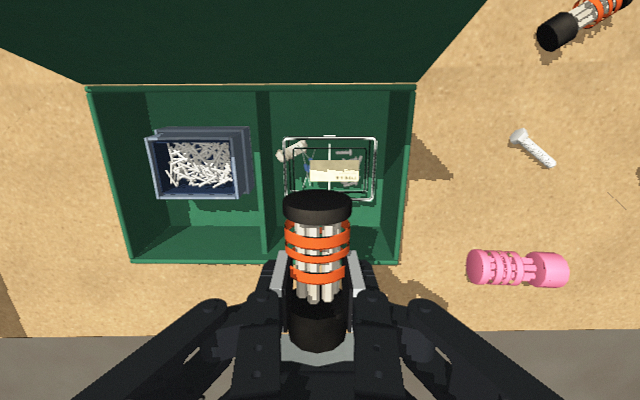

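The tube is above and just short of the right bay. The clear case spans about (285–376, 137–198), and the rim corners are near (131,263), (400,263), (415,86) and (87,90).

```bash
python3 - <<'E'
from h import *
p=vision.camera_params("wrist")
c=[onz(p,u,.066) for u in [(131,263),(400,263),(415,86),(87,90)]]
print(np.round(c,4),np.mean(c,0))
print("case",np.round([onz(p,u,.023) for u in [(285,137),(376,137),(374,198)]],4))
print("blue",np.round([onz(p,u,.047) for u in [(145,137),(235,137),(242,197),(157,198)]],4))
plan([.496,-.049,.1],-91.4)
E
```

```text
[[ 0.4381  0.1099  0.066 ]
 [ 0.4333 -0.0961  0.066 ]
 [ 0.5578 -0.0974  0.066 ]
 [ 0.5629  0.1051  0.066 ]] [0.49800418 0.00538279 0.066     ]
case [[ 0.5236 -0.0105  0.023 ]
 [ 0.5212 -0.0821  0.023 ]
 [ 0.4702 -0.0821  0.023 ]]
blue [[0.5305 0.087  0.047 ]
 [0.5283 0.0221 0.047 ]
 [0.4828 0.0228 0.047 ]
 [0.4839 0.0889 0.047 ]]
t 6.7 pos [ 0.4695 -0.0369  0.1243] q7 [-0.51 -0.81] F [ 0.4  1.1 -2. ] w 0.305
tool axes (cols) [[-0.04, -0.04, -1.0], [0.02, -1.0, 0.03], [-1.0, -0.02, 0.04]]
shift units [ 0.77  0.39 -0.93] turn units [-0.12  0.45  0.22]
```

```bash
python3 -m handwheel '[[[0,0.2,-0.5,0,0.2,0.1],[0,0.1,-0.4,0,0.2,0.1],[0,0,-0.1,0,0.1,0],[0,0,0,0,0,0]]]'
python3 - <<'E'
from h import *
plan([.497,-.047,.032],-91.4)
E
```

```text
clock: 7.03
tcp_pos: [0.5023, -0.0491, 0.1221]
tcp_rot: [2.96, 1.563, -0.214]
force: [-0.9, 0.6, -1.5]
width: 0.305
t 7.03 pos [ 0.5023 -0.0491  0.1221] q7 [-0.49 -0.8 ] F [-0.9  0.6 -1.5] w 0.305
tool axes (cols) [[0.01, -0.03, -1.0], [-0.0, -1.0, 0.03], [-1.0, 0.0, -0.01]]
shift units [ 3.   -0.07  0.2 ] turn units [-0.09 -0.09 -0.02]
```

```bash
python3 -m handwheel '[[[0.5,0,0.1,0,0,0],[0.6,0,0.1,0,0,0],[0.6,0,0,0,0,0],[0.4,0,0,0,0,0],[0.1,0,0,0,0,0]]]'
python3 - <<'E'
from h import *
plan([.497,-.047,.032],-91.4)
cv2.imwrite("pics/w5.png",vision.grab_frame("wrist"))
E
```

```text
clock: 7.45
tcp_pos: [0.5007, -0.0511, 0.0558]
tcp_rot: [3.012, 1.554, -0.161]
force: [-0.5, 0.7, -0.6]
width: 0.305
t 7.45 pos [ 0.5007 -0.0511  0.0558] q7 [-0.41 -0.67] F [-0.5  0.7 -0.6] w 0.305
tool axes (cols) [[0.02, -0.03, -1.0], [-0.0, -1.0, 0.03], [-1.0, 0.0, -0.02]]
shift units [ 0.79 -0.13  0.14] turn units [-0.08 -0.19 -0.02]
```

View pics/w5.png

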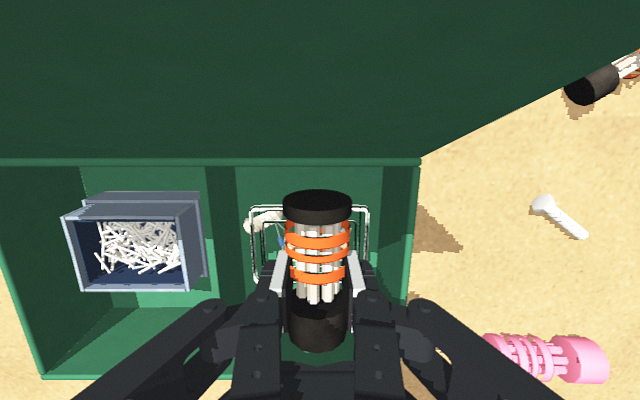

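The tube is centred over the clear case in the right bay, and the blue box is clear at (130,250). I lower it.

```bash
python3 -m handwheel '[[[0.3,-0.1,0.1,0,-0.15,0],[0.2,0,0,0,0,0],[0.15,0,0,0,0,0],[0.1,0,0,0,0,0]]]'
python3 - <<'E'
from h import *
plan([.497,-.048,.032],-91.4)
E
```

```text
clock: 7.83
tcp_pos: [0.4999, -0.0486, 0.0336]
tcp_rot: [2.748, 1.564, -0.425]
force: [-0.2, -0.2, -1.7]
width: 0.306
t 7.83 pos [ 0.4999 -0.0486  0.0336] q7 [-0.39 -0.65] F [-0.2 -0.2 -1.7] w 0.306
tool axes (cols) [[0.01, -0.03, -1.0], [-0.0, -1.0, 0.03], [-1.0, 0.0, -0.01]]
shift units [ 0.05 -0.02  0.1 ] turn units [-0.08 -0.08 -0.03]
```

```bash
python3 -m handwheel '[[[0.08,0,0,0,0,0],[0.06,0,0,0,0,0],[0,0,0,0,0,0]]]'
python3 - <<'E'
from h import *
plan([.497,-.048,.032],-91.4)
E
```

```text
clock: 8.08
tcp_pos: [0.5006, -0.0489, 0.0322]
tcp_rot: [-3.106, 1.562, 0.005]
force: [-0.3, -0.6, -0.7]
width: 0.302
t 8.08 pos [ 0.5006 -0.0489  0.0322] q7 [-0.38 -0.64] F [-0.3 -0.6 -0.7] w 0.302
tool axes (cols) [[0.01, -0.03, -1.0], [0.0, -1.0, 0.03], [-1.0, -0.0, -0.01]]
shift units [ 0.   -0.03  0.12] turn units [-0.08 -0.1   0.  ]
```

```bash
python3 -m handwheel '[[[0.06,0,0,0,0,0],[0.06,0,0,0,0,0],[0.06,0,0,0,0,0]]]'
python3 - <<'E'
from h import *
plan([.497,-.048,.032],-91.4)
E
```

```text
clock: 8.33
tcp_pos: [0.5014, -0.0491, 0.0313]
tcp_rot: [-2.776, 1.557, 0.334]
force: [-4.2, 2.2, 20.1]
width: 0.307
t 8.33 pos [ 0.5014 -0.0491  0.0313] q7 [-0.37 -0.63] F [-4.2  2.2 20.1] w 0.307
tool axes (cols) [[0.01, -0.03, -1.0], [0.0, -1.0, 0.03], [-1.0, -0.0, -0.01]]
shift units [-0.03 -0.03  0.15] turn units [-0.08 -0.15  0.06]
```

Contact is made (20 N up), so I release with a limited opening.

```bash
python3 -m handwheel '[[[-0.03,0,0,0,0,0],[0,0,0,0,0,0],[0,0,0,0,0,0],[0,0,0,0,0,0],[0,0,0,0,0,0]]]' 0.05
python3 - <<'E'
from h import *
plan([.497,-.048,.032],-91.4)
cv2.imwrite("pics/w6.png",vision.grab_frame("wrist"))
E
```

```text
clock: 8.75
tcp_pos: [0.5027, -0.0497, 0.0331]
tcp_rot: [-2.894, 1.553, 0.215]
force: [-1.3, -0.7, 0.3]
width: 0.525
t 8.75 pos [ 0.5027 -0.0497  0.0331] q7 [-0.37 -0.63] F [-1.3 -0.7  0.3] w 0.525
tool axes (cols) [[0.02, -0.03, -1.0], [0.0, -1.0, 0.03], [-1.0, -0.0, -0.02]]
shift units [ 0.03 -0.05  0.19] turn units [-0.08 -0.19  0.05]
```

View pics/w6.png

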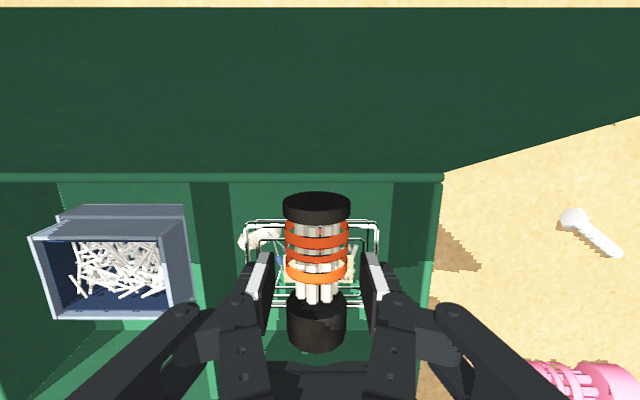

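The tube lies free on the case (317,270), with open fingers on either side. I lift straight up.

```bash
python3 -m handwheel '[[[-0.4,0,0,0,0,0],[-0.8,0,0,0,0,0],[-1,0,0,0,0,0],[-1,0,0,0,0,0],[-1,0,0,0,0,0],[-1,0,0,0,0,0],[-1,0,0,0,0,0],[-1,0,0,0,0,0]]]'
python3 - <<'E'
from h import *
plan([.497,-.048,.25],-91.4)
cv2.imwrite("pics/w7.png",vision.grab_frame("wrist"))
cv2.imwrite("pics/s7.png",vision.grab_frame("side"))
E
```

```text
clock: 9.47
tcp_pos: [0.4947, -0.0486, 0.2492]
tcp_rot: [-0.576, 1.564, 2.532]
force: [1.5, 0.1, -0.1]
width: 0.526
t 9.47 pos [ 0.4947 -0.0486  0.2492] q7 [-0.61 -0.97] F [ 1.5  0.1 -0.1] w 0.526
tool axes (cols) [[-0.01, -0.03, -1.0], [0.0, -1.0, 0.03], [-1.0, -0.0, 0.01]]
shift units [-0.03 -0.02 -0.08] turn units [-0.1   0.07  0.04]
```

View pics/w7.png

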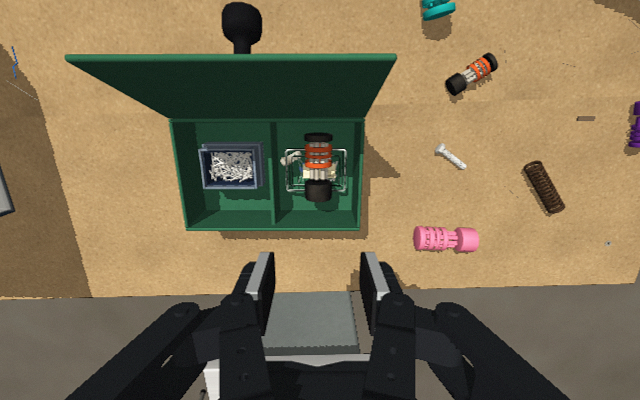

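View pics/s7.png

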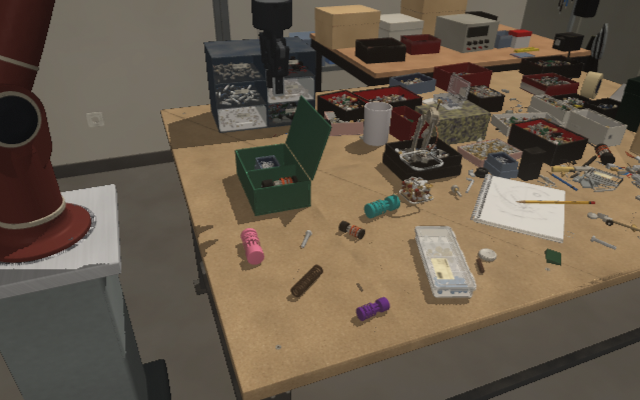

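The tube is in the right bay at (318,167) with the blue box in the left bay at (231,166). The lid is open, with its knob at (242,25). Now I pass over the lid and go behind it with the fingers shut.

```bash
python3 -m handwheel '[[[-0.2,0,-1,0,0,0],[-0.1,0,-1,0,0,0],[0,0,-1,0,0,0],[0,0,-1,0,0,0],[0,0,-1,0,0,0],[0,0,-0.8,0,0,0],[0,0,-0.2,0,0,0],[0,0,0,0,0,0]]]' -1 40
python3 - <<'E'
from h import *
plan([.67,-.046,.15],-91.4)
cv2.imwrite("pics/s8.png",cv2.resize(vision.grab_frame("side")[0:230,150:470],None,fx=2.4,fy=2.4))
E
```

```text
clock: 10.23
tcp_pos: [0.677, -0.0538, 0.2499]
tcp_rot: [-0.829, 1.55, 2.277]
force: [-0.7, -0.7, -0.3]
width: -0.0
t 10.23 pos [ 0.677  -0.0538  0.2499] q7 [-0.38 -1.07] F [-0.7 -0.7 -0.3] w -0.0
tool axes (cols) [[-0.01, -0.04, -1.0], [0.02, -1.0, 0.04], [-1.0, -0.02, 0.01]]
shift units [ 3.34 -0.2   0.2 ] turn units [-0.13  0.16  0.17]
```

View pics/s8.png

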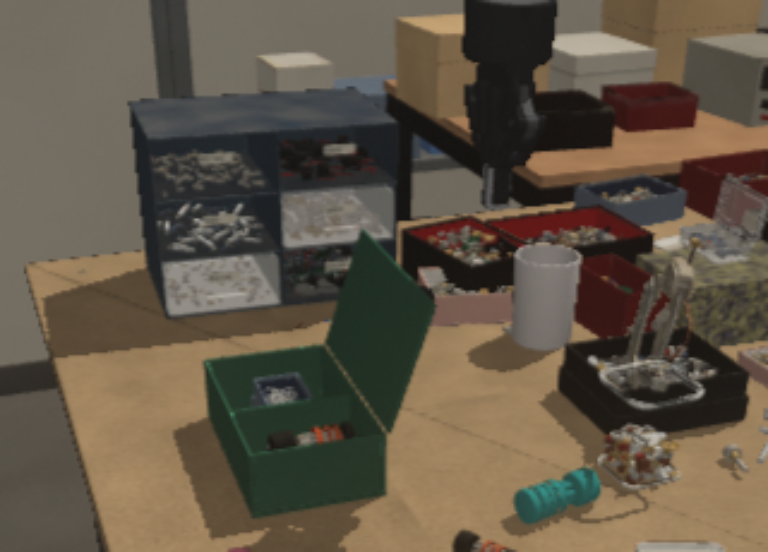

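The gripper is behind and above the lid, clear of the cup and the black bin. I go down.

```bash
python3 -m handwheel '[[[0.7,-0.1,0.1,0,0.1,0.1],[0.9,-0.1,0.1,0,0,0],[0.9,0,0,0,0,0],[0.5,0,0,0,0,0],[0,0,0,0,0,0]]]'
python3 - <<'E'
from h import *
plan([.60,-.046,.15],-91.4)
cv2.imwrite("pics/s9.png",cv2.resize(vision.grab_frame("side")[0:230,150:470],None,fx=2.4,fy=2.4))
E
```

```text
clock: 10.7
tcp_pos: [0.6628, -0.0474, 0.1582]
tcp_rot: [-0.771, 1.56, 2.33]
force: [0.5, 0.5, -0.8]
width: -0.002
t 10.7 pos [ 0.6628 -0.0474  0.1582] q7 [-0.4 -1. ] F [ 0.5  0.5 -0.8] w -0.002
tool axes (cols) [[-0.01, -0.04, -1.0], [0.01, -1.0, 0.04], [-1.0, -0.01, 0.01]]
shift units [0.29 0.04 2.09] turn units [-0.19  0.09  0.09]
```

View pics/s9.png

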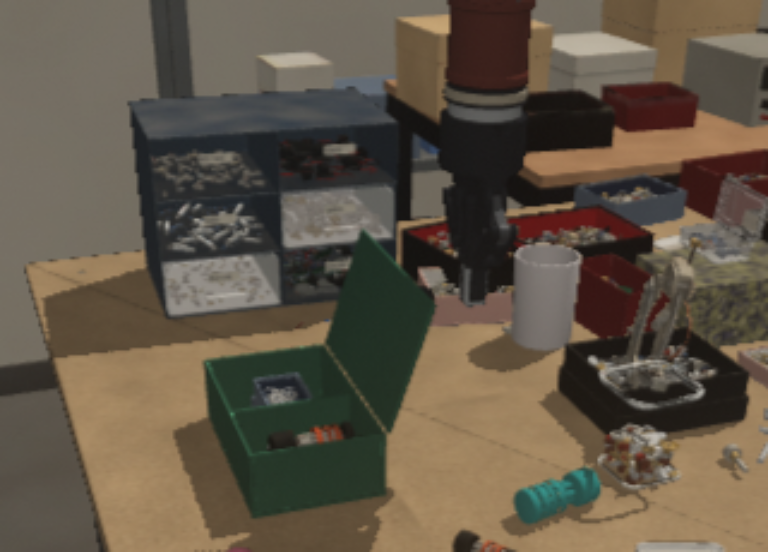

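Fingertips at (472,302), behind the lid. Pushing now.

```bash
python3 -m handwheel '[[[0.1,0,0.5,0,0,0],[0,0,0.5,0,0,0],[0,0,0.4,0,0,0],[0,0,0.4,0,0,0],[0,0,0.4,0,0,0],[0,0,0.4,0,0,0]]]'
python3 - <<'E'
from h import *
plan([.56,-.046,.15],-91.4)
cv2.imwrite("pics/s10.png",cv2.resize(vision.grab_frame("side")[0:230,150:470],None,fx=2.4,fy=2.4))
E
```

```text
clock: 11.25
tcp_pos: [0.5847, -0.0465, 0.1662]
tcp_rot: [-2.554, 1.56, 0.547]
force: [0.7, 0.2, 0.0]
width: 0.0
t 11.25 pos [ 0.5847 -0.0465  0.1662] q7 [-0.48 -0.92] F [0.7 0.2 0. ] w 0.0
tool axes (cols) [[0.01, -0.04, -1.0], [0.01, -1.0, 0.04], [-1.0, -0.01, -0.01]]
shift units [0.53 0.02 0.83] turn units [-0.19 -0.1   0.07]
```

View pics/s10.png

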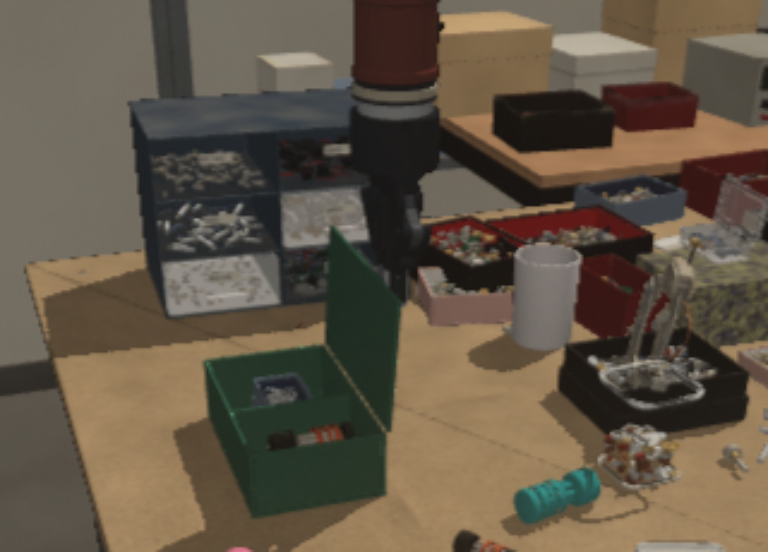

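The lid is coming up to about vertical, so I keep going.

```bash
python3 -m handwheel '[[[0.1,0,0.4,0,0,0],[0.1,0,0.4,0,0,0],[0.1,0,0.4,0,0,0],[0,0,0.4,0,0,0]]]'
python3 - <<'E'
from h import *
plan([.56,-.046,.15],-91.4)
cv2.imwrite("pics/s11.png",cv2.resize(vision.grab_frame("side")[0:230,150:470],None,fx=2.4,fy=2.4))
E
```

```text
clock: 11.63
tcp_pos: [0.5369, -0.0462, 0.1638]
tcp_rot: [-2.828, 1.549, 0.271]
force: [1.1, 0.3, 0.0]
width: -0.001
t 11.63 pos [ 0.5369 -0.0462  0.1638] q7 [-0.51 -0.88] F [1.1 0.3 0. ] w -0.001
tool axes (cols) [[0.02, -0.04, -1.0], [0.01, -1.0, 0.04], [-1.0, -0.01, -0.02]]
shift units [ 0.48 -0.04 -0.76] turn units [-0.21 -0.24  0.08]
```

View pics/s11.png

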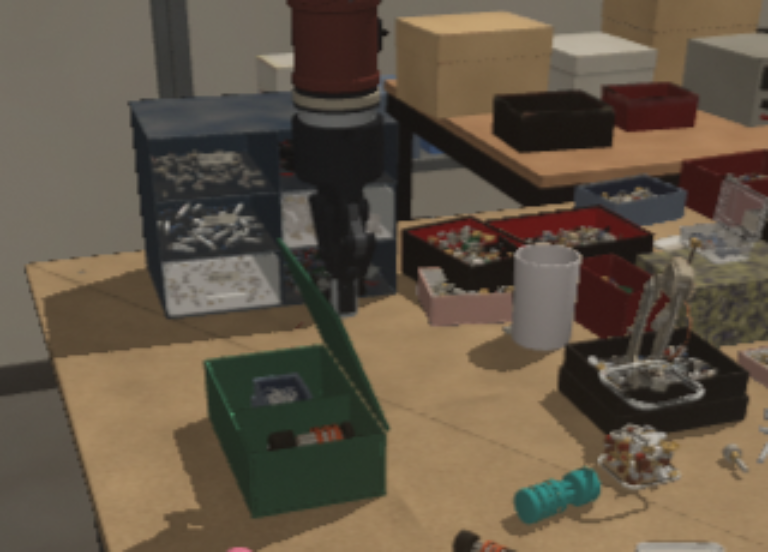

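The lid is past 1.5 and falling. I hold and wait.

```bash
python3 -m handwheel '[[[0,0,0,0,0,0],[-0.3,0,0,0,0,0],[-0.3,0,0,0,0,0],[-0.3,0,0,0,0,0],[-0.3,0,0,0,0,0],[-0.3,0,0,0,0,0],[0,0,0,0,0,0],[0,0,0,0,0,0]]]'
python3 - <<'E'
from h import *
plan([.56,-.046,.15],-91.4)
cv2.imwrite("pics/s12.png",cv2.resize(vision.grab_frame("side")[0:230,150:470],None,fx=2.4,fy=2.4))
E
```

```text
clock: 12.35
tcp_pos: [0.5381, -0.0485, 0.2195]
tcp_rot: [-2.916, 1.54, 0.181]
force: [0.4, 0.3, -0.1]
width: -0.001
t 12.35 pos [ 0.5381 -0.0485  0.2195] q7 [-0.55 -0.94] F [ 0.4  0.3 -0.1] w -0.001
tool axes (cols) [[0.03, -0.04, -1.0], [0.01, -1.0, 0.04], [-1.0, -0.01, -0.03]]
shift units [ 2.34 -0.1  -0.66] turn units [-0.23 -0.35  0.08]
```

View pics/s12.png

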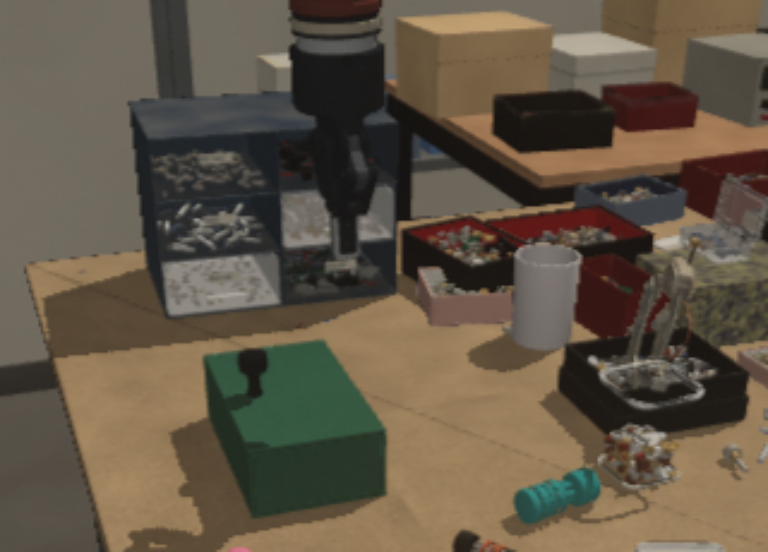

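The lid is down. I check for a gap before handing in.

```bash
python3 -m handwheel '[[[-0.3,0,0.8,0,0.3,0],[-0.3,0,0.8,0,0.3,0],[-0.3,0,0.3,0,0,0],[0,0,0,0,0,0]]]'
python3 - <<'E'
from h import *
s=vision.grab_frame("side"); w=vision.grab_frame("wrist");t=vision.grab_frame("top")
P=vision.camera_params("side")
def B(x,y,z,a=np.radians(-1.4)): return [.4975+np.cos(a)*x-np.sin(a)*y,.003+np.sin(a)*x+np.cos(a)*y,z]
print(proj(P,[B(-.064,-.103,.066),B(-.064,-.103,.071),B(-.064,.103,.066),B(-.064,.103,.071),B(.064,-.103,.071),B(-.034,0,.113)]).round(1))
a=cv2.resize(s[135:220,230:315],(595,595),interpolation=cv2.INTER_CUBIC)
cv2.imwrite("pics/s13.png",a); cv2.imwrite("pics/w13.png",w)
E
```

```text
clock: 12.73
tcp_pos: [0.4774, -0.0458, 0.2412]
tcp_rot: [-3.083, 1.491, 0.015]
force: [0.9, -0.1, 1.0]
width: -0.003
[[252.9 190.8]
 [252.8 188.7]
 [233.4 150.3]
 [233.2 148.4]
 [310.5 179.4]
 [254.2 148.4]]
```

View pics/s13.png

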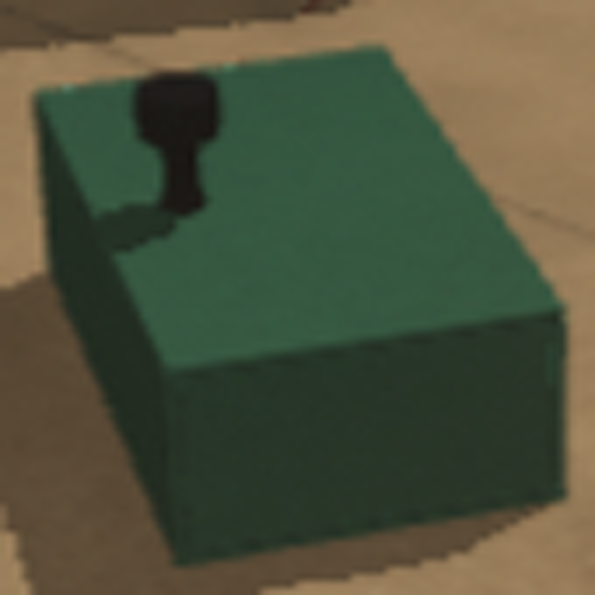

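View pics/w13.png

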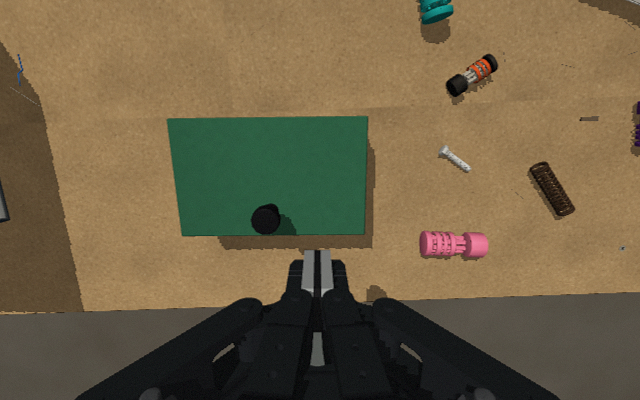

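The lid's corners are where a shut lid should have them: near-right corner seen at (254.6,187.6) against (252.8,188.7) predicted. No gap shows along the side wall, and the gripper stands well clear.

```bash
python3 -c "
from cell import bot
s=bot.get_state(); print(s['force'],abs(s['dq']).max()); print(bot.close_job())"
```

```text
[ 0.08029282 -0.09411984 -0.504561  ] 0.016245692251213476
the job is handed in; nothing more can be done
None
```

The tube of driver bits is packed in the green box, the lid is shut, and the job was handed in at about 12.9 s. I gripped the larger orange/black tube and laid it along x on the clear case in the right-hand (-y) bay. The blue box stayed in the left bay. I then pushed the lid from behind with shut fingers until it fell shut, and moved the gripper away.

- **Before closing:** the wrist and side views showed the tube lying on the case inside its bay and the blue box standing untouched. I did not measure the tube's height again after letting go.
- **After closing:** the side view showed the lid flush all round. Its corners were within about 2 px of where a shut lid should be, sideways and about 1 px in height, which is within calibration error.
- **Robot state at hand-in:** the arm was almost still, the wrist force was about 0.5 N, and the TCP was about 17 cm above the lid.
- **Forces:** the highest force I read was 20 N, on setting the tube down. I only read it at the end of each move.

No check failed.

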